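# Release the lid stay and put the tweezers drawer away

## Robot

A 6-joint arm with a two-finger parallel gripper is mounted at the origin on a cart in front of the work surface, level with it; the furniture and walls round the work are solid. World frame = base frame: x ahead of the robot, y to its left, z up, the work surface at z = 0. Lengths are in m, angles in rad, forces in N, time in s.
With the tool pointing down it reaches from about 0.325 to 0.875 m from the base axis. Payload 4.4 kg.
Tool frame: the origin (TCP) lies on the centre line of the jaws, within the pads' length; the fingertips stand 14 mm ahead of it and the grasp point (between the pads) lies 5 mm behind it; z points along the fingers, y is the direction in which the jaws open and shut (so a half turn about z gives the same grasp; the last joint's range is limited). The gripper opens to 85 mm and grips with 20 to 120 N. Pads are 22 mm wide; open, the fingers measure 114 mm over their backs; the gripper's body (76 mm by 85 mm) begins 54 mm behind the grasp point. The pads swing forward as they close: fully open they stand 13 mm farther back than shut.
Start: joints at [1, 0.207, 1.542, -0, 1.393, -0.15], TCP at [0.234, 0.525, 0.245] pointing down, gripper open.
Joint ranges: [-2.73, 2.73], [-0.86, 2.22], [0.23, 2.46], [-1.11, 4.25], [0.08, 2.63], [-2.82, 2.82]. Speed limits (rad/s): [2.79, 2.79, 3.14, 3.14, 3.14, 3.14].

## Interface

Orientations are given as a 3x3 rotation matrix whose columns are the frame's x, y, z axes.
In Python, from bench import bot, cams, job gives the robot as it stands.
- The arm moves only by the tool servo_tool, never from a script. Its argument "motion" is one flat list of numbers, 7 for each row, row after row: the shift along the tool's x, y, z in mm, then the turn, a rotation vector about the tool's x, y, z in degrees, then the finger opening in mm, from 0 to 85.4. A call has 1 to 20 rows; each row is the pose to reach, as a shift and turn from the pose commanded when the call began, along the tool's axes at that moment; what a row does not reach only later rows make up. A row lasts 1/8 s, in which the tool goes at most 62.5 mm and 10.7 degrees, less where a joint would pass 70% of its speed; a pose out of reach is approached as far as the arm can. A call with a gripper value outside its range is refused whole. The fingers move at their own pace and stop on an object; the grip force is fixed at half the most. Time passes only in rows, so rows that repeat a pose let the fingers close. It gives the time, the measured TCP pose, the force and the opening at its end, in the units of the state.
- bot.observe(): the state, without advancing time (a new reading comes with each control period).
- cams.camera(name): name is "scene" or "top" or "wrist"; returns a dict with "image" (400x640x3 uint8, red, green, blue), "fx", "fy", "cx", "cy" (pixels), "R" (3x3) and "t" (3): a world point X has camera coordinates R X + t; the wrist camera has in their place "hand_eye" (4x4, takes a point from camera to tool coordinates, whose origin is the TCP and whose axes are the flange's). Camera axes: x right, y down, z forward; pixel columns grow to the right and rows downward; lengths in m; the calibration is good to about 2 mm. A picture is of the moment at which its call begins: read the wrist's pose just before it. There is no depth.
- job.hand_in(): hands the job in, once; it reports no verdict.
The state is a dict: "clock": time; "joint_pos": joint angles; "qd": joint speeds; "effort": joint torques, N m; "tool_pos": TCP position; "ee_rot": TCP orientation; "force": force on the tool from outside, world axes, zero at the start; "ft_torque": the same for the moment, N m; "opening": finger opening in m.
Only numpy, scipy, OpenCV 4.12 (cv2) and the standard library are available. Lean on these libraries where they do the work, as an engineer would, in place of code of your own. Each camera call takes 0.05 s, during which the arm holds its last target. There are 200 camera calls.

## Task

Put the tweezers drawer away: lift the locked stay by its orange grip off the lid's pin and hold it up while the soft-closing lid sinks shut, then lay the stay down flat beside the lid without letting it drop. When the lid is shut and the stay lies flat, push the drawer fully home, and leave the things standing around undisturbed.

Things in the scene. Friction and masses are not known exactly. Their poses are not given: they have to be found in the camera images.
- unit: white box-shaped countertop unit, fixed, 245 x 128 x 102 mm, that houses one drawer. Origin on the counter under the middle of its open front. Its x axis (level) points into the unit, the way the drawer goes in; its y axis points across, z up. The robot sees it from the side: x points roughly to the robot's right, and the unit's -y side is the one nearest the robot. Top at z = 102 mm; the opening's upper edge is 94 mm up.
- drawer_body (a joint): how far the drawer is pulled out, m: 0 = fully home, at most 0.22. It slides straight along the unit's x axis, stiffly (about 2 N); it stays where it is left. It can only go in with the lid shut and the stay flat, for both foul the top of the unit when up.
- drawer_front (a point): middle of the outer face of the drawer's aluminium lip pull, at the top of the wooden front (front 128 mm wide, from 4 to 101 mm above the counter; lip 80 mm wide, 9 mm high, 12 mm proud, this point 90 mm above the counter). Pushing here or on the front below along the unit's +x axis drives the drawer in. Axes as the unit's.
- lid (a joint): angle of the grey lid (105 x 66 x 6 mm), hinged across the drawer at its end next to the unit, rad: 0 = shut, level; about 1.05 = propped half open by the stay. A damper lets it sink shut by itself within about 4 s once the stay no longer holds its pin; it may also be pressed down. The pin (8 mm round) stands out of the lid's side nearest the robot, 68 mm from the hinge axis.
- lid_edge (a point): middle of the lid's free edge, on its upper face. With the lid propped it stands about 160 mm above the counter, some 35 mm higher than the stay's grip beside it; the lid's near side lies 30 mm from the grip's middle.
- stay (a joint): angle of the stay, rad: 0 = lying flat (level, pointing towards the unit), about 0.50 = locked, its notch hooked over the lid's pin, at most 1.35 = nearly upright. It turns about a level pivot across the drawer (the unit's y axis); lifting it by 0.1 rad frees the pin, and 0.25 rad or more (joint about 0.8) lets the lid sink clear past it. It is light (40 g) and falls when let go; it comes to lie on its stop at 0.
- stay_grip (a point): middle of the graspable length of the stay's orange finger grip: a round bar 12 mm in diameter lying level along the unit's y axis, reaching from the steel bar about 14 mm beyond this point on the lid's side (the bar itself is 6 mm thick, its near face 17 mm from this point) to 12 mm beyond it on the robot's side. Pinch it from above with the fingers on either side of it along the unit's x axis; the grip may turn between the fingers.
- stay_pivot (a point): point on the stay's pivot axis, level with point stay_grip along that axis (at the same place along the unit's y axis), so that the grip moves on a circle of 95 mm radius about this point in the upright plane of the unit's x axis; with the stay flat the grip stands 3 mm higher than this point. 78 mm above the counter.
- roll_mid (a point): bystander: white paper-like roll standing on end, 67 mm across, 70 mm high; point 30 mm above its base
- cream_pot_mid (a point): bystander: low round pot with an orange lid, 60 mm across, 38 mm high; point 30 mm above its base
- oil_bottle_mid (a point): bystander: small brown dropper bottle, 33 mm across, 102 mm high; point 30 mm above its base
- cream_tube_mid (a point): bystander: white cream tube standing on its red cap, 26 x 40 mm, 136 mm high; point 30 mm above its base

How it is judged:
By the outcome, as a careful person would: the job done as asked, in the order asked, and still so for the second after the job is handed in, with the robot touching nothing.
It also fails if it takes over 56 s, if anything falls off the work surface, if the arm or the gripper's body presses on something with over 40 N, if the wrist force passes 120 N, or if a joint passes its speed limit or range.

## Working session

There is one attempt and no reset: what is moved stays moved. The work goes in short steps, Python scripts to look and compute and a tool call to move; the robot and the scene stay as the last step left them, time stands still between calls to the robot, and variables do not carry over. Pictures are saved under pics/ and viewed, about 8 in all and at most 12, crops included, and the job is handed in when it is done.

Besides the shell and the picture viewer there is one more tool, called as name(argument=value, ...), one argument or row to a line, values as JSON. servo_tool: Moves the arm, as the interface text tells. Its arguments: {"type":"object","properties":{"motion":{"type":"array","items":{"type":"number"}}},"required":["motion"]}

```bash
mkdir -p pics; ls; cat > h.py <<'E'
from bench import bot,cams,job
import numpy as np,cv2
def ray(c,u,v):
    d=c["R"].T@np.array([(u-c["cx"])/c["fx"],(v-c["cy"])/c["fy"],1]); return -c["R"].T@c["t"],d
def onz(c,u,v,z):
    o,d=ray(c,u,v); return o+d*(z-o[2])/d[2]
def proj(c,X):
    p=c["R"]@np.asarray(X)+c["t"]; return c["fx"]*p[0]/p[2]+c["cx"],c["fy"]*p[1]/p[2]+c["cy"]
def two(c1,p1,c2,p2):
    o1,d1=ray(c1,*p1);o2,d2=ray(c2,*p2)
    s=np.linalg.lstsq(np.c_[d1,-d2],o2-o1,rcond=None)[0]
    a=o1+d1*s[0];b=o2+d2*s[1]; return (a+b)/2,np.linalg.norm(a-b)
def save(n,im,f=1):
    im=cv2.resize(im,None,fx=f,fy=f,interpolation=cv2.INTER_CUBIC); cv2.imwrite(n,im[:,:,::-1])
E
python3 - <<'E'
from h import *
np.set_printoptions(precision=4,suppress=True)
import pickle
S={}
for n in("scene","top"):
    c=cams.camera(n);S[n]=c;save(f"pics/{n}0.png",c["image"],1.25);print(n,c["fx"],c["cx"],c["cy"],-c["R"].T@c["t"],c["R"])
pickle.dump(S,open("s.pkl","wb"))
o=bot.observe();print(o["tool_pos"],o["ee_rot"],o["force"],o["clock"])
E
```

```text
pics
scene 415.92666807674425 311.73285972349197 204.35506644563696 [-0.5759 -0.8114  1.0007] [[ 0.5871 -0.8094  0.0139]
 [-0.4621 -0.3493 -0.8151]
 [ 0.6646  0.4722 -0.5791]]
top 375.46010397629993 317.3701147871156 198.71652717158963 [ 0.286  -0.0636  1.2453] [[-0.0283 -0.9995 -0.0121]
 [-0.9905  0.0297 -0.1346]
 [ 0.1349  0.0081 -0.9908]]
[0.234  0.5245 0.2442] [[-0.9132  0.4076 -0.0011]
 [ 0.4076  0.9132 -0.0018]
 [ 0.0003 -0.0021 -1.    ]] [ 0.2642 -0.2227  0.3293] 0.1
```

View pics/scene0.png

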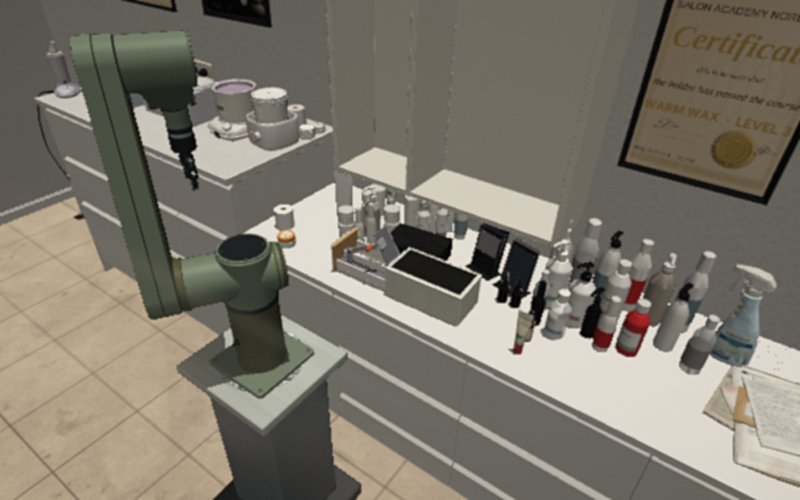

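View pics/top0.png

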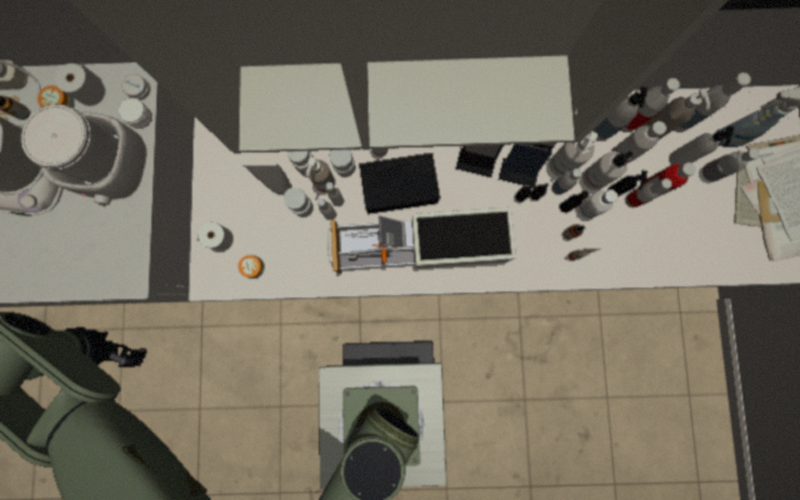

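The scene view shows the unit at about (430,285) with the open drawer at (360,255). In the top view the unit is at (463,237), the drawer front at x≈335, and the grip is the orange spot at (383,256). I'll take crops and measure.

```bash
python3 - <<'E'
from h import *
import pickle
np.set_printoptions(precision=4,suppress=True)
S=pickle.load(open("s.pkl","rb"));t,s=S["top"],S["scene"]
a=cv2.resize(t["image"][165:225,255:420],None,fx=4.8,fy=4.8,interpolation=cv2.INTER_CUBIC)
b=cv2.resize(s["image"][170:265,255:420],None,fx=3.2,fy=3.2,interpolation=cv2.INTER_CUBIC)
b=cv2.copyMakeBorder(b,0,0,0,a.shape[1]-b.shape[1],0)
save("pics/c1.png",np.vstack([a,b]))
def orange(c,r):
    h=cv2.cvtColor(c["image"],cv2.COLOR_RGB2HSV);m=cv2.inRange(h,(3,150,120),(16,255,255))
    n,_,st,ce=cv2.connectedComponentsWithStats(m)
    return [(ce[i],st[i]) for i in range(1,n) if st[i][4]>4 and r[0]<ce[i][0]<r[1] and r[2]<ce[i][1]<r[3]]
A=orange(t,(255,420,165,230));B=orange(s,(220,420,170,265))
for x in A:print("top",x, onz(t,*x[0],.127))
for x in B:print("scene",x)
for x in A:
  for y in B:print(two(t,x[0],s,y[0]))
# unit top (white rim) outline in top view
g=cv2.cvtColor(t["image"],cv2.COLOR_RGB2GRAY)
for p in[(414,212),(509,209),(512,258),(414,263)]:print(p,onz(t,p[0]/1.25,p[1]/1.25,.102))
for p in[(330,222),(334,272)]:print(p,onz(t,p[0]/1.25,p[1]/1.25,.10))
E
```

```text
top (array([306.7879, 203.5758]), array([305, 199,   4,  11,  33], dtype=int32)) [ 0.4245 -0.0223  0.127 ]
scene (array([228.7037, 190.3333]), array([223, 187,  12,   6,  27], dtype=int32))
scene (array([295.    , 197.6154]), array([293, 196,   5,   4,  13], dtype=int32))
(array([0.3231, 0.0453, 0.2124]), np.float64(0.229659420534135))
(array([ 0.4251, -0.0227,  0.1259]), np.float64(0.0013391920580762267))
(414, 212) [ 0.5316 -0.0997  0.102 ]
(509, 209) [ 0.5319 -0.3354  0.102 ]
(512, 258) [ 0.4096 -0.3353  0.102 ]
(414, 263) [ 0.4044 -0.0955  0.102 ]
(330, 222) [0.5131 0.1097 0.1   ]
(334, 272) [0.3882 0.101  0.1   ]
```

View pics/c1.png

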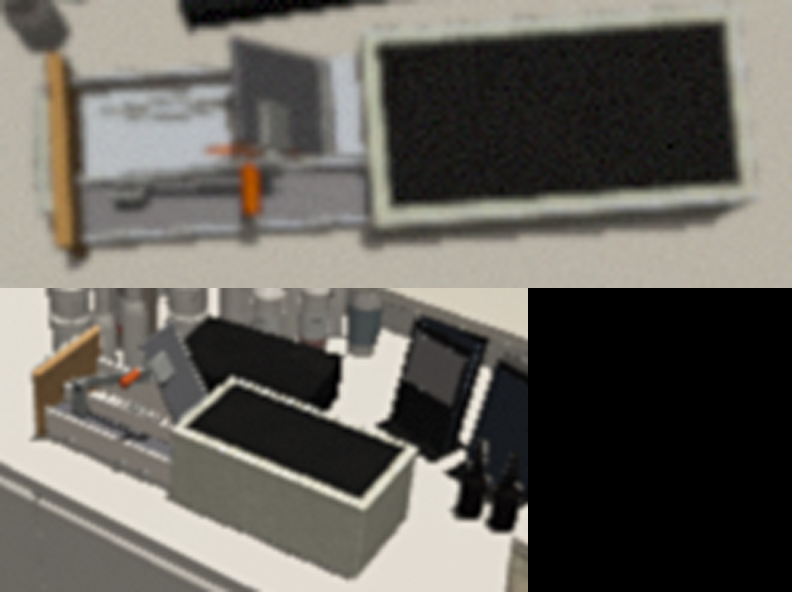

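The top crop shows the grip (250,190), the board (60,150) and the unit (560,115). The grip triangulates to z=0.126, and the expected height is 0.126. Next I'll work out the yaw and the first move.

```bash
python3 - <<'E'
from h import *
import pickle
np.set_printoptions(precision=4,suppress=True)
S=pickle.load(open("s.pkl","rb"));t=S["top"]
h=cv2.cvtColor(t["image"],cv2.COLOR_RGB2HSV)
def big(m,r):
    k=np.zeros_like(m);k[r[2]:r[3],r[0]:r[1]]=m[r[2]:r[3],r[0]:r[1]]
    return max(cv2.findContours(k,0,1)[0],key=cv2.contourArea)[:,0,:]
for n,m,r,z in(("black",cv2.inRange(h,(0,0,0),(180,255,50)),(328,412,165,215),.102),("wood",cv2.inRange(h,(8,90,60),(25,255,255)),(255,275,165,225),.1)):
    c=big(m,r);P=np.array([onz(t,*p,z)[:2] for p in c],np.float32)
    q=cv2.minAreaRect(P);print(n,len(c),q,cv2.boxPoints(q))
o=bot.observe();R=o["ee_rot"]
a=.03;ux=np.array([np.sin(a),-np.cos(a),0]);y=-ux;zz=np.array([0,0,-1.]);Rt=np.c_[np.cross(y,zz),y,zz]
print("shift mm",R.T@(np.array([.425,-.022,.25])-o["tool_pos"])*1e3,"turn",np.degrees(cv2.Rodrigues(R.T@Rt)[0].ravel()))
E
```

```text
black 200 ((0.4688463807106018, -0.2193974107503891), (0.10054870694875717, 0.21822287142276764), 2.3966877460479736) [[ 0.4141 -0.1125]
 [ 0.4232 -0.3305]
 [ 0.5236 -0.3263]
 [ 0.5145 -0.1083]]
wood 88 ((0.4537692666053772, 0.09835249930620193), (0.12934817373752594, 0.017781857401132584), 2.990339994430542) [[0.3887 0.1039]
 [0.3896 0.0861]
 [0.5188 0.0928]
 [0.5179 0.1106]]
shift mm [-397.1333 -421.2118   -5.0007] turn [ -0.1148  -0.0431 -25.7724]
```

servo_tool(
  motion=[-80, -84, -1, 0, 0, -9, 45, -120, -126, -2, 0, 0, -18, 45, -160, -168, -2, 0, 0, -27, 45, -200, -211, -3, 0, 0, -27, 45, -240, -253, -3, 0, 0, -27, 45, -280, -295, -4, 0, 0, -27, 45, -320, -337, -4, 0, 0, -27, 45, -360, -380, -5, 0, 0, -27, 45, -397, -421, -5, 0, 0, -27, 45, -397, -421, -5, 0, 0, -27, 45, -397, -421, -5, 0, 0, -27, 45, -397, -421, -5, 0, 0, -27, 45],
)

```text
clock: 1.6
tool_pos: [0.4247, -0.0198, 0.2498]
ee_rot: [[-0.999, -0.053, -0.001], [-0.053, 0.999, 0.001], [0.001, 0.001, -1.0]]
force: [-0.5, 0.1, -0.5]
opening: 0.0452
```

```bash
cat >> h.py <<'E'
def wrist():
    o=bot.observe();c=cams.camera("wrist");H=np.array(c["hand_eye"]);T=np.eye(4);T[:3,:3]=o["ee_rot"];T[:3,3]=o["tool_pos"]
    M=np.linalg.inv(T@H);c["R"]=M[:3,:3];c["t"]=M[:3,3];return o,c
E
python3 - <<'E'
from h import *
import pickle
np.set_printoptions(precision=4,suppress=True)
o,c=wrist();pickle.dump((o,c),open("w.pkl","wb"));save("pics/w1.png",c["image"],1.25)
print(o["tool_pos"],o["ee_rot"],o["opening"],o["force"],o["clock"],-c["R"].T@c["t"])
h=cv2.cvtColor(c["image"],cv2.COLOR_RGB2HSV);m=cv2.inRange(h,(3,150,100),(16,255,255))
n,_,st,ce=cv2.connectedComponentsWithStats(m)
for i in range(1,n):
    if st[i][4]>60: print(st[i],ce[i],onz(c,*ce[i],.126))
E
```

```text
[ 0.4247 -0.0198  0.2498] [[-0.9986 -0.053  -0.0012]
 [-0.053   0.9986  0.001 ]
 [ 0.0011  0.001  -1.    ]] 0.04519993509886765 [-0.4788  0.1377 -0.4967] 1.6 [ 0.3406 -0.0248  0.3783]
[ 578  155   60   49 1224] [605.8775 177.4412] [0.3928 0.2322 0.126 ]
[305 178  39  35 473] [319.2072 195.1459] [ 0.4226 -0.0213  0.126 ]
```

View pics/w1.png

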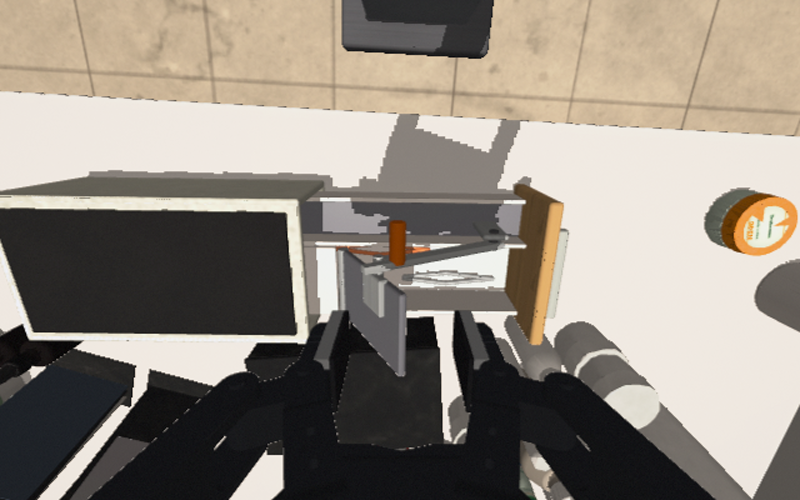

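The wrist view shows the grip as the orange bar at (397,222–265), the steel bar running right to the pivot at (490,235), and the lid edge at (400,330). The space around the grip is free for the fingers. I'll descend and pinch.

servo_tool(
  motion=[4, -1.5, 20, 0, 0, 0, 45, 4, -1.5, 45, 0, 0, 0, 45, 4, -1.5, 70, 0, 0, 0, 45, 4, -1.5, 90, 0, 0, 0, 45, 4, -1.5, 105, 0, 0, 0, 45, 4, -1.5, 116, 0, 0, 0, 45, 4, -1.5, 123, 0, 0, 0, 45, 4, -1.5, 126, 0, 0, 0, 45, 4, -1.5, 126, 0, 0, 0, 45],
)

```text
clock: 2.78
tool_pos: [0.4216, -0.023, 0.1244]
ee_rot: [[-0.999, -0.051, 0.0], [-0.051, 0.999, -0.0], [-0.0, -0.0, -1.0]]
force: [0.6, 0.9, -0.5]
opening: 0.045
```

```bash
python3 - <<'E'
from h import *
np.set_printoptions(precision=4,suppress=True)
o,c=wrist();save("pics/w2.png",c["image"][100:400,150:520],2)
print(o["tool_pos"],o["force"],o["clock"],"tcp px",proj(c,o["tool_pos"]))
E
```

```text
[ 0.4216 -0.023   0.1244] [ 0.6477  0.8885 -0.4856] 2.775 tcp px (np.float64(321.31192525708695), np.float64(274.557258159481))
```

View pics/w2.png

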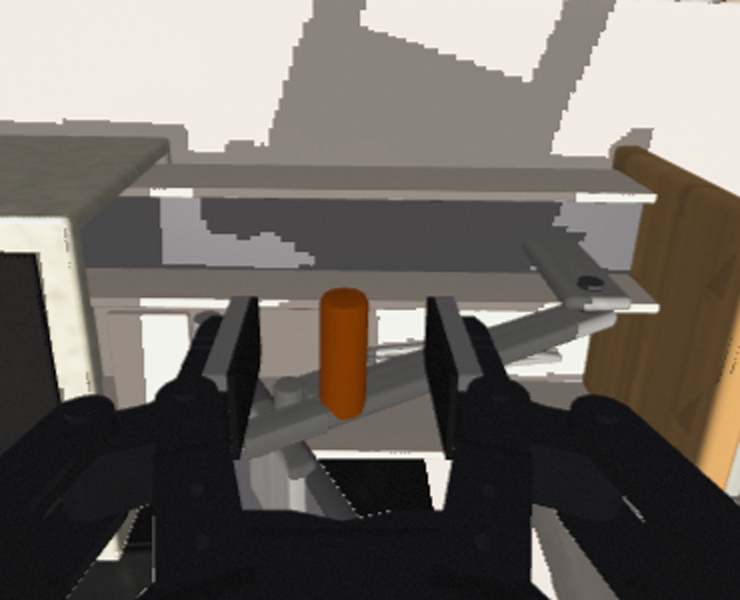

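The grip is centred between the pads (344 against pads at 255 and 430), so I'll close.

servo_tool(
  motion=[0, 0, 0, 0, 0, 0, 25, 0, 0, 0, 0, 0, 0, 10, 0, 0, 0, 0, 0, 0, 4, 0, 0, 0, 0, 0, 0, 4, 0, 0, 0, 0, 0, 0, 4, 0, 0, 0, 0, 0, 0, 4],
)

```text
clock: 3.58
tool_pos: [0.4207, -0.0227, 0.1243]
ee_rot: [[-0.999, -0.051, -0.002], [-0.051, 0.999, 0.0], [0.002, 0.0, -1.0]]
force: [-5.2, 0.6, 5.1]
opening: 0.01
```

servo_tool(
  motion=[0, 2.5, -4, 0, 0, 0, 4, 0, 5.2, -8, 0, 0, 0, 4, 0, 8, -11.7, 0, 0, 0, 4, 0, 11.2, -15.3, 0, 0, 0, 4, 0, 14.5, -18.8, 0, 0, 0, 4, 0, 18, -22, 0, 0, 0, 4, 0, 21.5, -25.1, 0, 0, 0, 4, 0, 25.1, -28, 0, 0, 0, 4, 0, 29, -30.7, 0, 0, 0, 4, 0, 29, -30.7, 0, 0, 0, 4, 0, 29, -30.7, 0, 0, 0, 4],
)

```text
clock: 4.95
tool_pos: [0.4198, 0.0063, 0.155]
ee_rot: [[-0.999, -0.052, -0.0], [-0.052, 0.999, 0.0], [0.0, 0.0, -1.0]]
force: [-6.4, -2.3, -2.4]
opening: 0.0097
```

```bash
python3 - <<'E'
from h import *
np.set_printoptions(precision=4,suppress=True)
o,c=wrist();s=cams.camera("scene")
a=cv2.resize(c["image"][100:400,150:520],None,fx=1.0,fy=1.0);b=cv2.resize(s["image"][170:245,255:347],None,fx=4,fy=4)
save("pics/w3.png",np.hstack([a,b]))
print(o["tool_pos"],o["force"],o["clock"],o["opening"])
E
```

```text
[0.4198 0.0063 0.155 ] [-6.3614 -2.3319 -2.4394] 4.95 0.009742132231521835
```

View pics/w3.png

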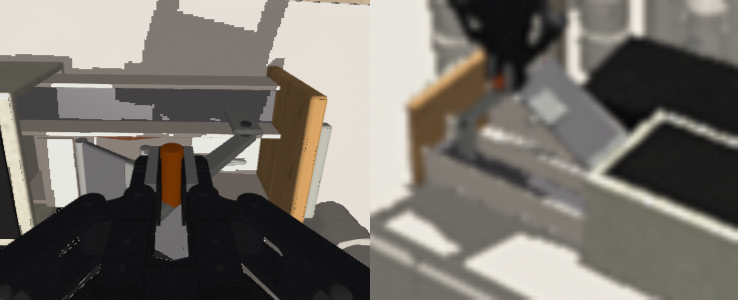

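The left half shows the grip held between the pads, and the right half shows the stay up and the lid already sinking. I'll hold while it closes.

servo_tool(
  motion=[0, 0, 0, 0, 0, 0, 4, 0, 0, 0, 0, 0, 0, 4, 0, 0, 0, 0, 0, 0, 4, 0, 0, 0, 0, 0, 0, 4, 0, 0, 0, 0, 0, 0, 4, 0, 0, 0, 0, 0, 0, 4, 0, 0, 0, 0, 0, 0, 4, 0, 0, 0, 0, 0, 0, 4, 0, 0, 0, 0, 0, 0, 4, 0, 0, 0, 0, 0, 0, 4, 0, 0, 0, 0, 0, 0, 4, 0, 0, 0, 0, 0, 0, 4, 0, 0, 0, 0, 0, 0, 4, 0, 0, 0, 0, 0, 0, 4, 0, 0, 0, 0, 0, 0, 4, 0, 0, 0, 0, 0, 0, 4, 0, 0, 0, 0, 0, 0, 4, 0, 0, 0, 0, 0, 0, 4, 0, 0, 0, 0, 0, 0, 4, 0, 0, 0, 0, 0, 0, 4],
)

```text
clock: 7.55
tool_pos: [0.4198, 0.006, 0.155]
ee_rot: [[-0.999, -0.052, -0.0], [-0.052, 0.999, -0.0], [0.0, -0.0, -1.0]]
force: [-6.8, -4.3, -1.7]
opening: 0.0098
```

servo_tool(
  motion=[0, 0, 0, 0, 0, 0, 4, 0, 0, 0, 0, 0, 0, 4, 0, 0, 0, 0, 0, 0, 4, 0, 0, 0, 0, 0, 0, 4, 0, 0, 0, 0, 0, 0, 4, 0, 0, 0, 0, 0, 0, 4, 0, 0, 0, 0, 0, 0, 4, 0, 0, 0, 0, 0, 0, 4, 0, 0, 0, 0, 0, 0, 4, 0, 0, 0, 0, 0, 0, 4, 0, 0, 0, 0, 0, 0, 4, 0, 0, 0, 0, 0, 0, 4, 0, 0, 0, 0, 0, 0, 4, 0, 0, 0, 0, 0, 0, 4, 0, 0, 0, 0, 0, 0, 4, 0, 0, 0, 0, 0, 0, 4, 0, 0, 0, 0, 0, 0, 4, 0, 0, 0, 0, 0, 0, 4, 0, 0, 0, 0, 0, 0, 4, 0, 0, 0, 0, 0, 0, 4],
)

```text
clock: 10.05
tool_pos: [0.4198, 0.0061, 0.155]
ee_rot: [[-0.999, -0.051, -0.0], [-0.051, 0.999, -0.0], [0.0, -0.0, -1.0]]
force: [-4.1, 3.4, 1.8]
opening: 0.0098
```

```bash
python3 - <<'E'
from h import *
np.set_printoptions(precision=4,suppress=True)
o,c=wrist();s=cams.camera("scene")
a=c["image"][100:400,150:520];b=cv2.resize(s["image"][170:245,255:347],None,fx=4,fy=4)
save("pics/w4.png",np.hstack([a,b]))
print(o["tool_pos"],o["force"],o["clock"],o["opening"])
E
```

```text
[0.4198 0.0061 0.155 ] [-4.0561  3.3876  1.7636] 10.05 0.009841405767603456
```

View pics/w4.png

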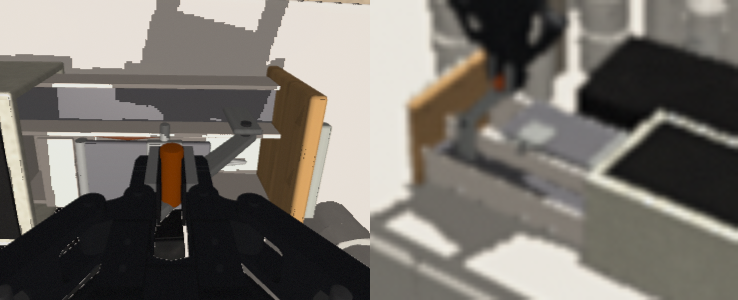

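The lid is shut, level, at (140,165) left and (560,125) right, and the stay is still held up. Before lowering I'll check the height of the rails near where the fingertips will go.

```bash
python3 - <<'E'
from h import *
import pickle
np.set_printoptions(precision=4,suppress=True)
o,c=pickle.load(open("w.pkl","rb"))
H=np.array(c["hand_eye"])
def cam(o_R,p):
    T=np.eye(4);T[:3,:3]=o_R;T[:3,3]=p;M=np.linalg.inv(T@H);d=dict(c);d["R"]=M[:3,:3];d["t"]=M[:3,3];return d
a=-.051;R2=np.array([[-.9987,a,0],[a,.9987,0],[0,0,-1]])
c2=cam(R2,[.4216,-.023,.1244])
# match: near wall/rail right ends at wooden front & pivot boss (w1 in 1.25 scale, w2 in crop*2)
f1=lambda u,v:(u/1.25,v/1.25); f2=lambda u,v:(u/2+150,v/2+100)
for n,p,q in(("nearwall end",(520,201),(656,197)),("inner rail end",(525,245),(658,307)),("pivot boss",(493,229),(592,284)),("grip tip",(397.5,224),(344,296)),("wood corner near",(515,184),(625,150))):
    print(n,*two(c,f1(*p),c2,f2(*q)))
W=cv2.imread("pics/w4.png")
E
```

```text
nearwall end [0.3978 0.0838 0.0611] 0.002101732547120027
inner rail end [0.4382 0.0936 0.0631] 0.0001418333499878049
pivot boss [0.4186 0.056  0.0865] 0.00037815118593815676
grip tip [ 0.4099 -0.0232  0.118 ] 0.00012566237659214106
wood corner near [0.3889 0.0879 0.026 ] 0.00026154645152026473
```

servo_tool(
  motion=[0, -4.6, 3.3, 0, 0, 0, 4, 0, -9.1, 6.9, 0, 0, 0, 4, 0, -13.3, 10.7, 0, 0, 0, 4, 0, -17.2, 14.8, 0, 0, 0, 4, 0, -21, 19.2, 0, 0, 0, 4, 0, -24.4, 23.7, 0, 0, 0, 4, 0, -27.6, 28.4, 0, 0, 0, 4, 0, -30.5, 33.4, 0, 0, 0, 4, 0, -33, 38.4, 0, 0, 0, 4, 0, -35.3, 43.7, 0, 0, 0, 4, 0, -37.3, 49, 0, 0, 0, 4, 0, -38.9, 54.5, 0, 0, 0, 4, 0, -40.2, 60, 0, 0, 0, 4, 0, -41, 64.7, 0, 0, 0, 4, 0, -41.6, 69.4, 0, 0, 0, 4, 0, -41.6, 69.4, 0, 0, 0, 4, 0, -41.6, 69.4, 0, 0, 0, 4],
)

```text
clock: 12.28
tool_pos: [0.4223, -0.0356, 0.0857]
ee_rot: [[-0.999, -0.052, 0.001], [-0.052, 0.999, -0.0], [-0.001, -0.0, -1.0]]
force: [-4.4, 1.4, 0.2]
opening: 0.0098
```

servo_tool(
  motion=[0, -0.2, 2, 0, 0, 0, 4, 0, -0.3, 4, 0, 0, 0, 4, 0, -0.3, 4, 0, 0, 0, 4],
)

```text
clock: 12.65
tool_pos: [0.4223, -0.0358, 0.0816]
ee_rot: [[-0.999, -0.051, 0.001], [-0.051, 0.999, -0.0], [-0.001, -0.0, -1.0]]
force: [-4.1, -4.3, -0.1]
opening: 0.01
```

servo_tool(
  motion=[0, 0, 1.2, 0, 0, 0, 4, 0, 0, 2.5, 0, 0, 0, 4, 0, 0, 2.5, 0, 0, 0, 4],
)

```text
clock: 13.02
tool_pos: [0.4225, -0.0362, 0.0803]
ee_rot: [[-0.999, -0.052, 0.0], [-0.052, 0.999, -0.001], [-0.0, -0.001, -1.0]]
force: [-7.7, -3.7, 10.1]
opening: 0.0095
```

```bash
python3 - <<'E'
from h import *
o,c=wrist();s=cams.camera("scene");t=cams.camera("top")
a=cv2.resize(c["image"][130:400,150:520],None,fx=1.08,fy=1.08);b=cv2.resize(s["image"][170:245,255:347],None,fx=4,fy=4)
b=cv2.resize(b,(400,a.shape[0]))
save("pics/w5.png",np.hstack([a,b]));print(o["force"],o["tool_pos"])
E
```

```text
[-7.69191375 -3.74512911 10.05836429] [ 0.42248384 -0.03616293  0.08033206]
```

View pics/w5.png

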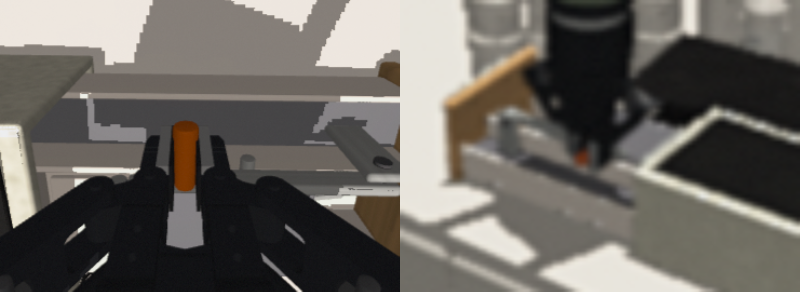

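The stay lies level on its stop with the grip at (185,155), and the wrist force is 10 N upward. I'll release, lift off and look.

servo_tool(
  motion=[0, 0, -1, 0, 0, 0, 15, 0, 0, -1, 0, 0, 0, 25, 0, 0, -1, 0, 0, 0, 30, 0, 0, -1, 0, 0, 0, 30, 0, 0, -10, 0, 0, 0, 30, 0, 0, -25, 0, 0, 0, 30, 0, 0, -50, 0, 0, 0, 30, 0, 0, -90, 0, 0, 0, 30, 0, 0, -130, 0, 0, 0, 30, 0, 50, -150, 0, 0, 0, 15, 0, 100, -160, 0, 0, 0, 0, 0, 150, -160, 0, 0, 0, 0, 0, 150, -160, 0, 0, 0, 0],
)

```text
clock: 14.8
tool_pos: [0.4141, 0.1167, 0.2406]
ee_rot: [[-0.998, -0.057, 0.002], [-0.057, 0.998, 0.001], [-0.002, 0.001, -1.0]]
force: [0.7, -0.1, 0.2]
opening: -0.0001
```

```bash
python3 - <<'E'
from h import *
import pickle
np.set_printoptions(precision=4,suppress=True)
o,c=wrist();pickle.dump((o,c),open("w6.pkl","wb"));save("pics/w6.png",c["image"],1.25);print(o["force"],o["tool_pos"],o["joint_pos"],o["clock"])
E
```

```text
[ 0.7152 -0.1366  0.1824] [0.4141 0.1167 0.2406] [ 0.0726 -0.1098  1.8824  0.0007  1.3666 -1.5557] 14.8
```

View pics/w6.png

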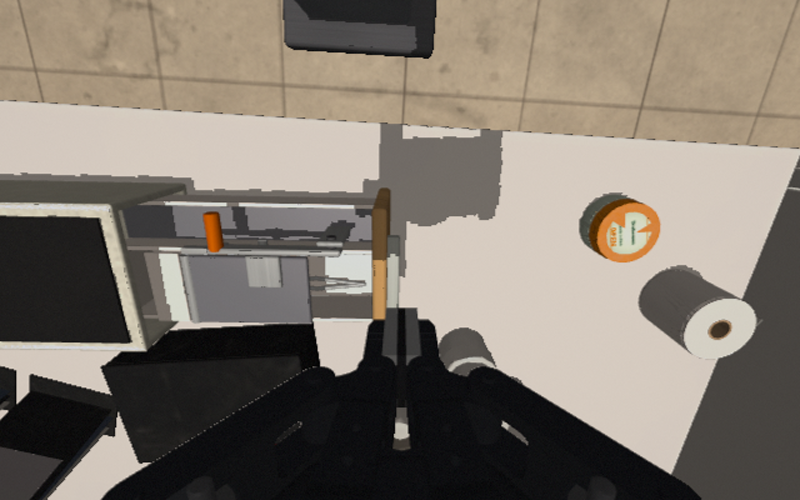

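The stay is flat with its grip at (213,230), the lid is shut at (250,290), and the lip is at (393,237–305). The pot at (625,230) and the roll at (715,310) are untouched and clear. Next I'll compute the push.

```bash
python3 - <<'E'
from h import *
import pickle
np.set_printoptions(precision=4,suppress=True)
o,c=pickle.load(open("w6.pkl","rb"))
P=[onz(c,u/1.25,v/1.25,.0945) for u,v in((400,238),(400,304))];print(P,onz(c,390/1.25,190/1.25,.101))
R=o["ee_rot"];a=.05;ux=np.array([np.sin(a),-np.cos(a),0]);ax=np.array([.4688,-.2194,0])
y=P[0][1]; f=ax+ux*((y-ax[1])/ux[1]);f[2]=.085
for s in(35,):
    X=f-ux*s*1e-3;print("lip",f,"pre",X,"shift",R.T@(X-o["tool_pos"])*1e3)
print("unit front",np.array([.4045,-.0955]),"ux in tool",R.T@ux)
E
```

```text
[array([0.4148, 0.116 , 0.0945]), array([0.4724, 0.1192, 0.0945])] [0.3765 0.1065 0.101 ]
lip [0.452 0.116 0.085] pre [0.4503 0.151  0.085 ] shift [-37.7398  31.9863 155.7099]
unit front [ 0.4045 -0.0955] ux in tool [ 0.0073 -1.     -0.0007]
```

servo_tool(
  motion=[-20, 30, 0, 0, 0, 10, 0, -38, 50, 0, 0, 0, 20, 0, -38, 50, 0, 0, 0, 30, 0, -38, 50, 10, 0, 0, 40, 0, -38, 50, 30, 0, 0, 50, 0, -38, 50, 50, 0, 0, 60, 0, -38, 50, 80, 0, 0, 70, 0, -38, 50, 110, 0, 0, 80, 0, -38, 45, 135, 0, 0, 90, 0, -38, 40, 150, 0, 0, 90, 0, -38, 37, 156, 0, 0, 90, 0, -38, 37, 156, 0, 0, 90, 0],
)

```text
clock: 16.35
tool_pos: [0.4509, 0.1524, 0.0834]
ee_rot: [[-0.052, 0.999, 0.0], [0.999, 0.052, -0.0], [-0.0, 0.0, -1.0]]
force: [0.0, -0.4, 0.4]
opening: 0.0003
```

servo_tool(
  motion=[-10, 0, 0, 0, 0, 0, 0, -18, 0, 0, 0, 0, 0, 0, -24, 0, 0, 0, 0, 0, 0, -30, 0, 0, 0, 0, 0, 0, -38, 0, 0, 0, 0, 0, 0, -48, 0, 0, 0, 0, 0, 0, -58, 0, 0, 0, 0, 0, 0, -68, 0, 0, 0, 0, 0, 0, -78, 0, 0, 0, 0, 0, 0, -88, 0, 0, 0, 0, 0, 0, -98, 0, 0, 0, 0, 0, 0, -108, 0, 0, 0, 0, 0, 0, -118, 0, 0, 0, 0, 0, 0, -128, 0, 0, 0, 0, 0, 0, -138, 0, 0, 0, 0, 0, 0],
)

```text
clock: 18.23
tool_pos: [0.457, 0.0145, 0.0828]
ee_rot: [[-0.051, 0.999, -0.001], [0.999, 0.051, 0.0], [0.0, -0.001, -1.0]]
force: [-1.8, 2.8, 1.1]
opening: -0.0001
```

servo_tool(
  motion=[-10, 0, 0, 0, 0, 0, 0, -20, 0, 0, 0, 0, 0, 0, -30, 0, 0, 0, 0, 0, 0, -40, 0, 0, 0, 0, 0, 0, -48, 0, 0, 0, 0, 0, 0, -55, 0, 0, 0, 0, 0, 0, -60, 0, 0, 0, 0, 0, 0, -64, 0, 0, 0, 0, 0, 0],
)

```text
clock: 19.23
tool_pos: [0.4609, -0.0491, 0.0831]
ee_rot: [[-0.051, 0.999, 0.0], [0.999, 0.051, -0.0], [-0.0, 0.0, -1.0]]
force: [-1.7, 3.0, -0.6]
opening: -0.0004
```

```bash
python3 - <<'E'
from h import *
o,c=wrist();t=cams.camera("top");s=cams.camera("scene")
a=cv2.resize(t["image"][165:225,270:420],None,fx=5,fy=5);b=cv2.resize(s["image"][170:260,270:420],None,fx=3,fy=3)
b=cv2.copyMakeBorder(b,0,0,0,a.shape[1]-b.shape[1],0);save("pics/w7.png",np.vstack([a,b]));print(o["force"],o["tool_pos"])
E
```

```text
[-1.69832028  2.96948997 -0.60466364] [ 0.46088745 -0.04910638  0.08314699]
```

View pics/w7.png

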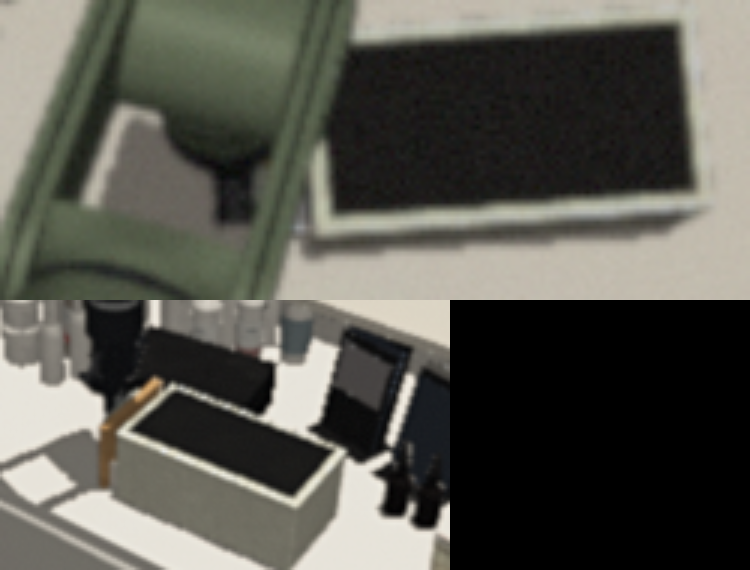

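The drawer is nearly home, with a small gap left between the board at (110,440) and the unit. I'll continue in small steps.

servo_tool(
  motion=[-3, 0, 0, 0, 0, 0, 0, -6, 0, 0, 0, 0, 0, 0, -8, 0, 0, 0, 0, 0, 0, -10, 0, 0, 0, 0, 0, 0],
)

```text
clock: 19.88
tool_pos: [0.4619, -0.059, 0.0834]
ee_rot: [[-0.051, 0.999, 0.001], [0.999, 0.051, -0.0], [-0.0, 0.001, -1.0]]
force: [2.8, 1.4, 0.8]
opening: 0.0004
```

servo_tool(
  motion=[-1.5, 0, 0, 0, 0, 0, 0, -3, 0, 0, 0, 0, 0, 0, -4, 0, 0, 0, 0, 0, 0],
)

```text
clock: 20.25
tool_pos: [0.4615, -0.0628, 0.0831]
ee_rot: [[-0.051, 0.999, -0.0], [0.999, 0.051, 0.0], [0.0, -0.0, -1.0]]
force: [0.8, 3.0, 1.2]
opening: -0.0002
```

servo_tool(
  motion=[-1.5, 0, 0, 0, 0, 0, 0, -3, 0, 0, 0, 0, 0, 0, -3, 0, 0, 0, 0, 0, 0],
)

```text
clock: 20.62
tool_pos: [0.4615, -0.0645, 0.0831]
ee_rot: [[-0.051, 0.999, -0.0], [0.999, 0.051, 0.003], [0.003, -0.0, -1.0]]
force: [1.0, 6.6, 1.6]
opening: -0.0002
```

servo_tool(
  motion=[-1, 0, 0, 0, 0, 0, 0, -2, 0, 0, 0, 0, 0, 0, -2, 0, 0, 0, 0, 0, 0],
)

```text
clock: 21.0
tool_pos: [0.4615, -0.0646, 0.0831]
ee_rot: [[-0.05, 0.999, -0.0], [0.999, 0.05, 0.006], [0.006, -0.0, -1.0]]
force: [1.5, 13.3, 4.2]
opening: -0.0003
```

The TCP stopped at y = −0.0646 while the force climbed to 13 N, so the drawer is home. I'll back off and look.

servo_tool(
  motion=[5, 0, 0, 0, 0, 0, 0, 15, 0, 0, 0, 0, 0, 0, 40, 0, 0, 0, 0, 0, 0, 70, 0, -10, 0, 0, 0, 0, 100, 0, -50, 0, 0, 0, 0, 100, 0, -100, 0, 0, 0, 0, 100, 0, -130, 0, 0, 0, 0, 100, 0, -130, 0, 0, 0, 0, 100, 0, -130, 0, 0, 0, 0],
)

```text
clock: 22.12
tool_pos: [0.4556, 0.0321, 0.2118]
ee_rot: [[-0.051, 0.999, -0.002], [0.999, 0.051, -0.0], [0.0, -0.002, -1.0]]
force: [-0.3, -0.9, -0.4]
opening: 0.0002
```

```bash
python3 - <<'E'
from h import *
o,c=wrist();s=cams.camera("scene")
a=cv2.resize(c["image"],None,fx=.75,fy=.75);b=cv2.resize(s["image"][150:280,200:440],None,fx=2,fy=2)
save("pics/w8.png",np.vstack([a,b]));print(o["force"],o["tool_pos"],o["clock"])
import pickle
z=pickle.load(open("s.pkl","rb"))["scene"]["image"].astype(int)
d=np.abs(s["image"].astype(int)-z).max(2)
for n,p in(("roll",(227,173)),("pot",(229,190)),("tube",(419,260)),("bottle",(431,240))):
    print(n,d[p[1]-15:p[1]+15,p[0]-10:p[0]+10].mean())
E
```

```text
[-0.26427687 -0.91295042 -0.37743276] [0.45560585 0.03208222 0.21183913] 22.125
roll 7.661666666666667
pot 23.85
tube 7.155
bottle 5.133333333333334
```

View pics/w8.png

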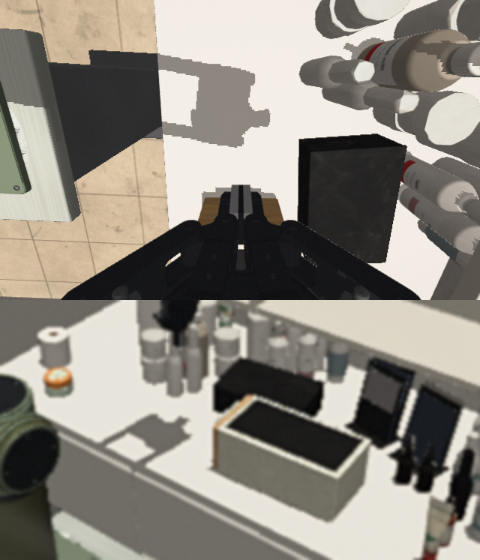

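The wooden front sits flush on the unit at (225,430), and the pot at (58,380) and roll at (53,345) stand at their old positions. The tool touches nothing, so I'm handing in.

```bash
python3 -c "
from bench import job
print(job.hand_in())"
```

```text
the job is handed in; nothing more can be done
None
```

The tweezers drawer is fully home with the lid shut and the stay lying flat, and I handed the job in at about 22 s.

- **Stay and lid:** I pinched the orange grip, lifted the stay to about 0.95 rad and held it there for about 5 s until the lid had sunk shut. I then lowered the stay along its arc until the force reached about 10 N and let go. A look afterwards showed the stay flat and the lid shut.
- **Drawer:** I pushed on the lip until it stopped moving and the force rose from 3 to 13 N. The last picture shows the front flush against the unit.
- **Bystanders:** They stand where they were. The before/after image comparison showed little change at the roll, tube and bottle, but the pot's patch differed more (24 against 5–8). The pot's position in the picture is unchanged, so I take that to be a lighting or shadow change, though I did not check further.
- **Measurements that disagreed:** The closed jaws read about 10 mm on the 12 mm grip, yet the grip held throughout. My two-view heights from the wrist pictures came out wrong in places, for example the front's corner at 26 mm, so I lowered the stay by force instead.

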